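Put the drive in the keepsake box and hold the lid ready

ROBOT

A 6-joint arm with a two-finger parallel gripper is mounted at the origin on the work surface. World frame = base frame: x ahead of the robot, y to its left, z up, the work surface at z = 0. Lengths are in mm, angles in rad, forces in N, time in s.
With the tool pointing down it reaches from about 300 to 775 mm from the base axis. Payload 14.6 kg.
Tool frame: the origin (TCP) lies between the finger pads; the fingertips stand 22 mm ahead of it and the grasp point (between the pads) lies 3 mm ahead of it (finger_overhang is the distance from the TCP to the fingertips, in mm); z points along the fingers, y is the direction in which the jaws open and shut (so a half turn about z gives the same grasp; the last joint's range is limited). The gripper opens to 94 mm and grips with 3 to 60 N. Pads are 16 mm wide; open, the fingers measure 119 mm over their backs; the gripper's body (75 mm by 177 mm) begins 78 mm behind the grasp point.
Start: joints at [1.092, 0.3, 1.521, -0, 1.321, -0.067], TCP at [220.139, 504.012, 227.446] pointing down, gripper open.
Joint ranges: [-3.03, 3.03], [-0.79, 2.21], [0.23, 2.52], [-1.04, 4.18], [0, 3.07], [-2.55, 2.55]. Speed limits (rad/s): [2.22, 2.22, 2.57, 3.14, 3.14, 3.14].

INTERFACE

Orientations are given as [roll, pitch, yaw] about the fixed x, y, z axes, in that order (R = Rz(yaw) Ry(pitch) Rx(roll)).
In Python, from cell import * gives the robot as it stands.
- The arm moves only by the tool jog_arm, never from a script. Its argument "increments" is a list of rows, each a list of 7 numbers: the shift along the tool's x, y, z in cm, then the turn, a rotation vector about the tool's x, y, z in degrees, then the finger opening in cm, from 0 to 9.4. In form: [[x, y, z, wx, wy, wz, grip], ...]. A call has 1 to 20 rows; each row shifts and turns the commanded pose from where the row before left it, along the tool's axes as they then stand; what a row does not reach is not made up. A row lasts 1/8 s, in which the tool goes at most 62.5 mm and 10.7 degrees, less where a joint would pass 70% of its speed; a pose out of reach is approached as far as the arm can. A call is refused whole if a number of a shift passes 6.25 or a number of a turn 10.7, either way. A call with a gripper value outside its range is refused whole. The fingers move at their own pace and stop on an object; "squeeze" is the grip in N (left out, the last holds). Time passes only in rows, so rows that do not move let the fingers close. It gives the time, the measured TCP pose, the force and the opening at its end, in the units of the state.
- read_state(): the state, without advancing time (a new reading comes with each control period).
- camera(name): name is "side" or "top"; returns a dict with "image" (400x640x3 uint8, red, green, blue), "K" (3x3 intrinsics, pixels), "rvec" (rotation vector, rad) and "tvec" (3), from world to camera coordinates, as OpenCV has them. Camera axes: x right, y down, z forward; pixel columns grow to the right and rows downward; lengths in mm; the calibration is good to about 2 mm. A picture is of the moment at which its call begins. There is no depth.
- sign_off(): hands the job in, once; it reports no verdict.
Trained networks look in a picture, given as the dict that the camera call returned (one of the last four; its "shot" number tells which), for a name from the list of things; names that differ only in an ending like _2 or _b are one class to them, and where a whole thing is asked for, a point or a joint stands for the part that bears it (a point fixed in the world has none). Each returns a list of dicts, best first, with "conf" (0 to 1); they miss things now and then, are a little off and sometimes report something else, mostly with a low value. They report only what shows in the picture. A call takes as long as a camera call. They do not tell look-alikes from the thing itself.
- recognise(picture, name): "centre" ([x, y, z] in mm, in the coordinates of the camera as it stood for that picture, good to about 4 mm: the middle of the surface that is visible of it).
- regions_of(picture, name): "mask" (400x640 bool, what is visible of it).
The state is a dict: "clock": time; "joints": joint angles; "qd": joint speeds; "effort": joint torques, N m; "eef_pos": TCP position; "eef_rot": TCP orientation; "wrist_force": force on the tool from outside, world axes, zero at the start; "moment": the same for the moment, N m; "finger_gap": finger opening in mm.
Only numpy, scipy, OpenCV 4.12 (cv2) and the standard library are available. Lean on these libraries where they do the work, as an engineer would, in place of code of your own. Each camera call takes 0.05 s, during which the arm holds its last target.

TASK

Lay the portable drive gently and flat on the floor of the oblong wooden box and let go of it. Then take the box's lid by its handle, carry it over the row of books, and hold it level about a centimetre above the box's rim, squarely lined up with the box and not touching it, so that I can look in once more before it is closed: finish holding it there, motionless. Leave the books, the box and everything else where they stand.

Things in the scene. Friction and masses are not known exactly. Their poses are not given: they have to be found in the camera images.
- box: open oblong box of pale wood, 160 (x) x 130 (y) x 34 mm high, walls 6 mm, floor 5 mm (inside 148 x 118 mm, 29 mm deep), 0.4 kg, loose on the table, on the other side of the books from its lid. Origin: centre of its underside; x along its long side, z up. The smaller square tray is not it
- box_rim (a point): centre of the open mouth of the box, level with the top of its walls, 34 mm above the table; axes as the box
- lid_handle (a point): grip point in the solid upright bar handle on the lid's centre: bar 70 mm long (x), 14 mm thick (y), 36 mm tall. The point is on the lid's vertical centre line, 36 mm above the underside of the lid's plug (so 36 mm above the table at the start), 24 mm above the plate's top, 12 mm below the handle's top. x along lid and handle, z up
- drive_center (a point): centre of the portable drive: a flat aluminium block with a black band round its edge, 90 (x) x 46 (y) x 18 mm high, lying flat on the table near the robot, to one side; x along its length, z up. About 0.12 kg; the round tin on the other side is not part of the job
- drive: the same portable drive, origin at the centre of its underside
- box_lid: the lid of the oblong box: pale wood plate 160 (x) x 130 (y) x 7 mm with a 140 x 110 x 5 mm plug beneath that fits the box's mouth with 4 mm play all round; about 0.15 kg; lies loose on the table, plug down, plate top 12 mm up, handle top 48 mm up. Origin: centre of the plug's underside; x along the long side, z up
- books: row of pocket books between two steel bookends, loose, 250 mm long (x), 105 mm deep (y), at most 148 mm high, standing between the box and the lid. Origin: centre of its underside; x along the row, roughly away from the robot
- tin: bystander: low round steel tin, 60 mm across, 30 mm high, origin at its underside
- mug: bystander: white mug, 80 mm across, 90 mm high, origin at its underside
- clock: bystander: small black alarm clock, 45 x 90 x 70 mm high, origin at its underside
- tray: bystander: small square wooden tray, 90 x 90 x 28 mm high, origin at its underside
Not all that is in view belongs to the job. What is shaped like the box but black or turquoise is not meant. What is shaped like the drive but red is not meant.

How it is judged:
By the outcome, as a careful person would: the job done as asked, in the order asked, and still so for the second after the job is handed in, while the arm keeps its last pose, push and grip.
It also fails if it takes over 72 s, if anything falls off the work surface, if the arm or the gripper's body presses on something with over 40 N, if the wrist force passes 120 N, or if a joint passes its speed limit or range.

## Working session

There is one attempt and no reset: what is moved stays moved. The work goes in short steps, Python scripts to look and compute and a tool call to move; the robot and the scene stay as the last step left them, time stands still between calls to the robot, and variables do not carry over. Pictures are saved under pics/ and viewed, and the job is handed in when it is done.

Besides the shell and the picture viewer there is one more tool, called after "Call:" by a JSON object that holds its "op" and its "data". jog_arm: Moves the arm, as the interface text tells. Its arguments: {"type":"object","properties":{"increments":{"type":"array"},"squeeze":{"type":"number"}},"required":["increments"]}

```bash
ls; mkdir -p pics
cat > h.py <<'E'
from cell import *
import numpy as np, cv2
def save(c,n): cv2.imwrite('pics/'+n+'.png', c['image'][:,:,::-1])
def cam2w(c,p):
    R=cv2.Rodrigues(np.array(c['rvec'],float))[0]; return R.T@(np.array(p,float)-np.array(c['tvec'],float).ravel())
def proj(c,P): return cv2.projectPoints(np.array(P,float).reshape(-1,1,3),np.array(c['rvec'],float),np.array(c['tvec'],float),np.array(c['K'],float),None)[0].reshape(-1,2)
def onplane(c,uv,z):
    R=cv2.Rodrigues(np.array(c['rvec'],float))[0]; K=np.array(c['K'],float)
    o=-R.T@np.array(c['tvec'],float).ravel(); out=[]
    for u,v in np.array(uv,float).reshape(-1,2):
        d=R.T@np.linalg.solve(K,[u,v,1]); out.append(o+d*(z-o[2])/d[2])
    return np.array(out)
E
python3 - <<'E'
from h import *
t=camera('top');s=camera('side');save(t,'t0');save(s,'s0')
for c in (t,s):
  for n in ['box','box_lid','drive','books']:
    for r in recognise(c,n)[:3]: 
      w=cam2w(c,r['centre']); print(n,w.round(),proj(c,w).round(),r['conf'])
print(read_state())
E
```

```text
pics
box [ 805. -238.    6.] [[377. 122.]] 0.83
box [ 590. -219.    5.] [[373. 183.]] 0.73
box [ 350. -526.   12.] [[470. 255.]] 0.66
box_lid [577. 242.  17.] [[234. 187.]] 0.94
drive [322. 185.  22.] [[249. 265.]] 0.77
drive [390. 312.  21.] [[210. 243.]] 0.62
drive [ 587. -219.    4.] [[373. 184.]] 0.62
books [550. -21. 142.] [[313. 187.]] 0.93
box [ 371. -509.    7.] [[395. 372.]] 0.84
box [ 812. -240.   13.] [[427. 208.]] 0.7
box [ 586. -215.    9.] [[368. 240.]] 0.59
box_lid [574. 236.  16.] [[273. 163.]] 0.66
drive [389. 301.  19.] [[215. 175.]] 0.77
drive [321. 183.  20.] [[214. 204.]] 0.61
books [537. -61. 120.] [[320. 190.]] 0.66
{'clock': 0.5, 'joints': array([ 1.09238111e+00,  2.99928178e-01,  1.52105342e+00,  2.35700195e-05,
        1.32068085e+00, -6.66259137e-02]), 'qd': array([ 0.00100539, -0.00010531,  0.00120347,  0.00100546,  0.0007251 ,
        0.00063027]), 'effort': array([ 5.97517760e-05, -5.31349111e+01, -3.52739167e+01,  7.08277035e-02,
        2.14179384e-02,  2.91790698e-06]), 'eef_pos': array([220.13605594, 503.99599628, 227.40749928]), 'eef_rot': array([-3.14152453e+00, -2.74322633e-05,  2.72979752e+00]), 'wrist_force': array([ 0.59265771,  0.13351978, -0.31211111]), 'moment': array([-0.0018134 , -0.0361497 ,  0.00397029]), 'finger_gap': 94.00781878688203}
```

View pics/t0.png

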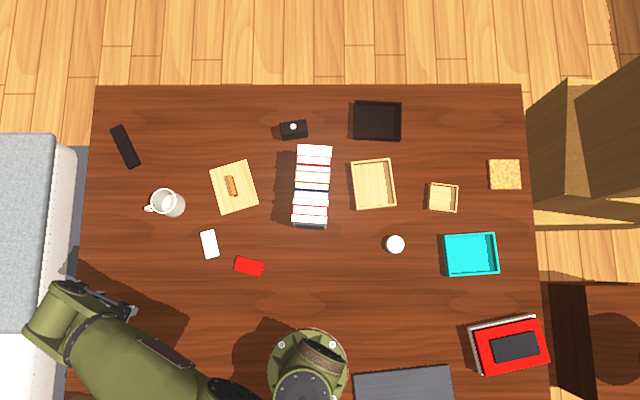

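View pics/s0.png

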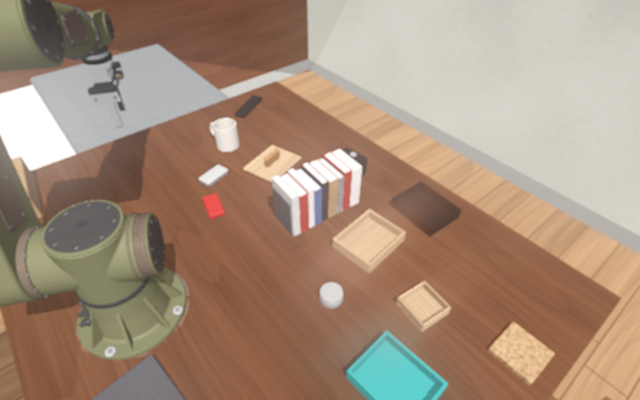

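The target drive is the white/aluminium one at top (210,243). The box is at (373,184), the lid at (234,187), and the books are at (312,187). Next I fit poses from the masks in both views.

```bash
cat > fit.py <<'E'
from h import *
from scipy.optimize import minimize
def cub(x0,x1,y0,y1,z0,z1): return np.array([[a,b,c] for a in(x0,x1) for b in(y0,y1) for c in(z0,z1)],float)
M={'box':[cub(-80,80,-65,65,0,34)],'box_lid':[cub(-80,80,-65,65,5,12),cub(-70,70,-55,55,0,5),cub(-35,35,-7,7,12,48)],'drive':[cub(-45,45,-23,23,0,18)],
'books':[cub(-125,125,-52.5,52.5,0,145)]}
def sil(c,parts,p,S=4):
    x,y,yaw=p[:3]; z=p[3] if len(p)>3 else 0
    m=np.zeros((400*S,640*S),np.uint8); R=np.array([[np.cos(yaw),-np.sin(yaw),0],[np.sin(yaw),np.cos(yaw),0],[0,0,1]])
    for P in parts:
        uv=proj(c,P@R.T+[x,y,z]); h=cv2.convexHull(((uv+.5)*S-.5).astype(np.float32))
        cv2.fillConvexPoly(m,np.round(h*16).astype(np.int32),1,shift=4)
    return cv2.resize(m.astype(np.float32),(640,400),interpolation=cv2.INTER_AREA)
def getmask(c,name,xy):
    best=None
    for r in regions_of(c,name):
        m=r['mask']; ys,xs=np.nonzero(m)
        u=proj(c,[[xy[0],xy[1],10]])[0]; d=np.hypot(xs.mean()-u[0],ys.mean()-u[1])
        if best is None or d<best[0]: best=(d,m,r['conf'])
    return best
def fit(cs,ms,name,p0):
    def cost(p):
        e=0
        for c,m in zip(cs,ms):
            s=sil(c,M[name],p); e+=np.abs(s-m).sum()/m.sum()
        return e
    best=None
    for dy in (-.3,-.1,.1,.3):
        p=np.array(p0,float);p[2]+=dy
        sx=np.array([p]+[p+d for d in np.diag([8,8,.12])])
        r=minimize(cost,p,method='Nelder-Mead',options=dict(initial_simplex=sx,xatol=.05,fatol=1e-4,maxiter=150))
        if best is None or r.fun<best.fun: best=r
    return best.x,best.fun
E
cat > a.py <<'E'
from fit import *
t=camera('top');s=camera('side')
for n,p0 in [('drive',(390,308,.2)),('box',(588,-217,.05)),('box_lid',(576,240,.2))]:
    a=getmask(t,n,p0);b=getmask(s,n,p0)
    print(n,a[0],b[0],a[2],b[2])
    for cs,ms,l in(([t],[a[1]],'top'),([s],[b[1]],'side'),([t,s],[a[1],b[1]],'both')):
        x,f=fit(cs,ms,n,p0); print(l,x.round(3),round(f,3))
E
python3 a.py
```

```text
drive 2.3651215097996547 1.7507429471797216 0.62 0.57
top [3.92080e+02 3.15955e+02 2.43000e-01] 0.101
side [3.94353e+02 3.18105e+02 3.91000e-01] 0.257
both [3.91674e+02 3.16192e+02 2.58000e-01] 0.379
box 0.905318430315387 65.31452869973396 0.87 0.88
top [ 5.86537e+02 -2.17838e+02  1.13000e-01] 0.038
side [ 807.557 -236.769   -1.626] 0.043
both [ 5.87029e+02 -2.17360e+02  1.10000e-01] 2.281
box_lid 1.8486936112577834 0.7847665169460475 0.67 0.6
top [5.80182e+02 2.44633e+02 2.93000e-01] 0.053
side [5.82245e+02 2.45093e+02 2.96000e-01] 0.108
both [5.81345e+02 2.45236e+02 2.97000e-01] 0.165
```

```bash
cat > ov.py <<'E'
from fit import *
def overlay(c,items,ctr,name,w=80,h=60,S=10):
    u0,v0=int(ctr[0]-w//2),int(ctr[1]-h//2); u0=max(0,min(640-w,u0)); v0=max(0,min(400-h,v0))
    im=cv2.resize(c['image'][v0:v0+h,u0:u0+w,::-1],(w*S,h*S),interpolation=cv2.INTER_CUBIC)
    for n,p in items:
        yaw=p[2];R=np.array([[np.cos(yaw),-np.sin(yaw),0],[np.sin(yaw),np.cos(yaw),0],[0,0,1]])
        for P in M[n]:
            uv=(proj(c,P@R.T+[p[0],p[1],p[3] if len(p)>3 else 0])-[u0,v0]+.5)*S
            for i in range(8):
                for j in range(i):
                    if bin(i^j).count('1')==1: cv2.line(im,tuple(map(int,uv[i])),tuple(map(int,uv[j])),(255,0,255),1)
    return im
def tile(ims,name): cv2.imwrite('pics/'+name+'.png',np.vstack([np.hstack(ims[:2]),np.hstack(ims[2:])]))
E
python3 - <<'E'
from ov import *
t=camera('top');s=camera('side')
it=[('drive',(391.7,316.2,.245)),('box',(587,-217.5,.11)),('box_lid',(581.2,245.2,.297))]
tile([overlay(t,it,(210,243),'',66,50,6),overlay(t,it,(234,187),'',66,50,6),overlay(s,it,(213,175),'',66,50,6),overlay(s,it,(272,162),'',66,50,6)],'o1')
tile([overlay(t,it,(373,183),'',66,50,6)[:,:],overlay(s,it,(369,240),'',80,60,5)[:300,:396],]*2,'o2')
E
```

```text
(no output)
```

View pics/o1.png

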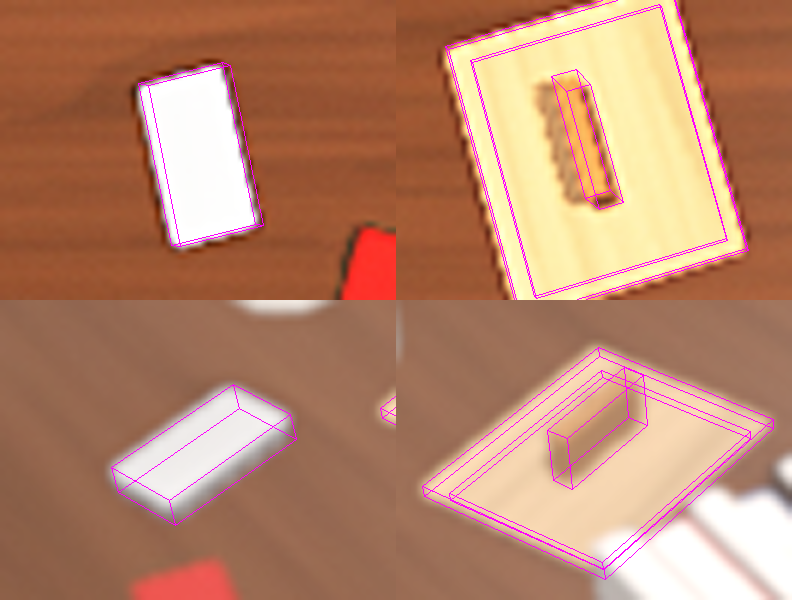

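View pics/o2.png

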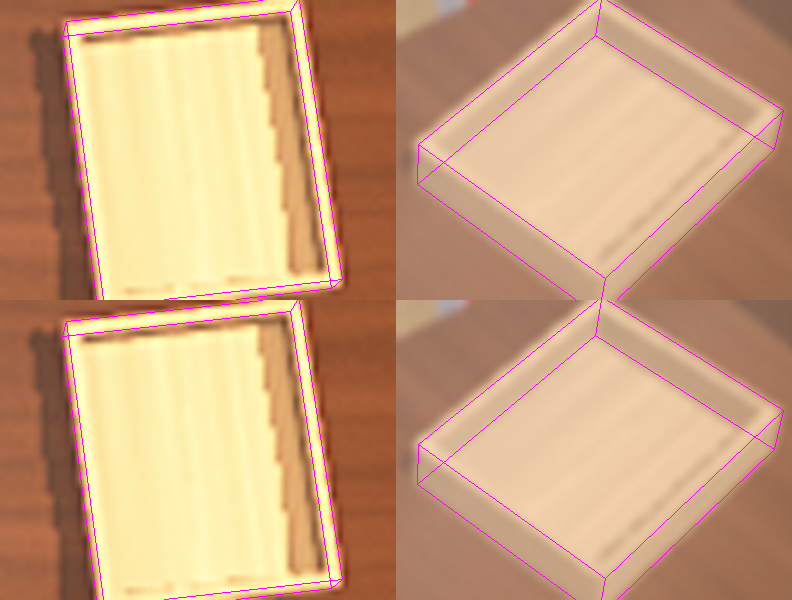

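```bash
cat > plan.py <<'E'
from h import *
from scipy.spatial.transform import Rotation as Ro
import sys
# usage: plan x y z yaw -> total tool-frame shift (cm) before turn / after turn, turn wz deg
def plan(x,y,z,yaw):
    s=read_state(); p=np.array(s['eef_pos']); R=Ro.from_euler('xyz',s['eef_rot'])
    Rt=Ro.from_euler('xyz',[np.pi,0,yaw]); d=np.array([x,y,z])-p
    print('clock',round(s['clock'],2),'pos',p.round(1),'rot',np.array(s['eef_rot']).round(4),'F',np.array(s['wrist_force']).round(1),'gap',round(s['finger_gap'],1))
    print('turn(tool)deg',np.degrees((R.inv()*Rt).as_rotvec()).round(2))
    print('shift now-frame cm',(R.inv().apply(d)/10).round(2),' after-turn cm',(Rt.inv().apply(d)/10).round(2))
if __name__=='__main__': plan(*[float(a) for a in sys.argv[1:5]])
E
python3 plan.py 391.7 316.2 100 3.3866
python3 - <<'E'
from fit import *
t=camera('top')
r=regions_of(t,'books')[0]
print(fit([t],[r['mask']],'books',(550,-25,-.05)),r['conf'])
E
```

```text
clock 1.0 pos [220.1 504.  227.4] rot [-3.1416 -0.      2.7297] F [0.2 0.2 0.1] gap 94.1
turn(tool)deg [ -0.    -0.   -37.64]
shift now-frame cm [-23.24 -10.34  12.74]  after-turn cm [-12.09 -22.38  12.74]
(array([ 5.61373373e+02, -1.89880537e+01, -7.43876835e-02]), np.float64(0.057081302228412255)) 0.85
```

Call:
{"op": "jog_arm", "data": {"increments": [[0, 0, 0, 0, 0, -9.41, 7.5], [0, 0, 0, 0, 0, -9.41, 7.5], [0, 0, 0, 0, 0, -9.41, 7.5], [0, 0, 0, 0, 0, -9.41, 7.5], [-1.51, -2.8, 1.6, 0, 0, 0, 7.5], [-1.51, -2.8, 1.6, 0, 0, 0, 7.5], [-1.51, -2.8, 1.6, 0, 0, 0, 7.5], [-1.51, -2.8, 1.6, 0, 0, 0, 7.5], [-1.51, -2.8, 1.6, 0, 0, 0, 7.5], [-1.51, -2.8, 1.6, 0, 0, 0, 7.5], [-1.51, -2.8, 1.6, 0, 0, 0, 7.5], [-1.52, -2.78, 1.54, 0, 0, 0, 7.5], [0, 0, 0, 0, 0, 0, 7.5], [0, 0, 0, 0, 0, 0, 7.5]], "squeeze": 20}}

```text
clock: 2.85
eef_pos: [391.6, 316.7, 100.4]
eef_rot: [3.141, 0.0, -2.897]
wrist_force: [-0.3, 0.7, 0.5]
finger_gap: 75.0
```

```bash
python3 plan.py 391.7 316.2 25 3.3866; python3 -c "
from h import *
t=camera('top');s=camera('side')
def z(c,u,v,w=80,h=60): return cv2.resize(c['image'][v-h//2:v+h//2,u-w//2:u+w//2,::-1],None,fx=5,fy=5,interpolation=cv2.INTER_CUBIC)
cv2.imwrite('pics/g1.png',np.hstack([z(t,212,240),z(s,210,165)]))"
```

```text
clock 2.85 pos [391.6 316.7 100.4] rot [ 3.1413e+00  4.0000e-04 -2.8965e+00] F [-0.3  0.7  0.5] gap 75.0
turn(tool)deg [0.02 0.02 0.  ]
shift now-frame cm [ 0.01 -0.06  7.54]  after-turn cm [ 0.   -0.05  7.54]
```

View pics/g1.png

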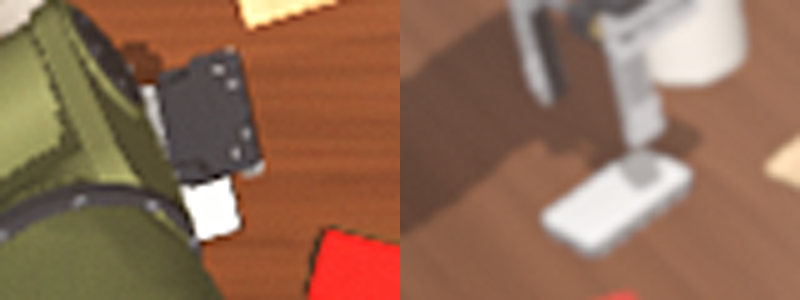

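The gripper stands over the white drive with its jaws across the short side, so I'm descending and closing.

Call:
{"op": "jog_arm", "data": {"increments": [[0, -0.05, 1.5, 0, 0, 0, 7.5], [0, 0, 1.5, 0, 0, 0, 7.5], [0, 0, 1.5, 0, 0, 0, 7.5], [0, 0, 1.4, 0, 0, 0, 7.5], [0, 0, 1.0, 0, 0, 0, 7.5], [0, 0, 0.6, 0, 0, 0, 7.5], [0, 0, 0, 0, 0, 0, 7.5], [0, 0, 0, 0, 0, 0, 6.5], [0, 0, 0, 0, 0, 0, 5.5], [0, 0, 0, 0, 0, 0, 4.8], [0, 0, 0, 0, 0, 0, 4], [0, 0, 0, 0, 0, 0, 4], [0, 0, 0, 0, 0, 0, 4]], "squeeze": 20}}

```text
clock: 4.58
eef_pos: [391.9, 315.8, 25.2]
eef_rot: [3.141, 0.0, -2.896]
wrist_force: [-0.9, -0.5, 4.1]
finger_gap: 45.6
```

```bash
python3 plan.py 391.7 316.2 230 3.3866
```

```text
clock 4.58 pos [391.9 315.8  25.2] rot [ 3.1415e+00  3.0000e-04 -2.8965e+00] F [-0.9 -0.5  4.1] gap 45.6
turn(tool)deg [0.01 0.01 0.01]
shift now-frame cm [ 1.000e-02  4.000e-02 -2.048e+01]  after-turn cm [ 1.000e-02  4.000e-02 -2.048e+01]
```

Gripped at 45.6 mm. Now lifting to z 230.

Call:
{"op": "jog_arm", "data": {"increments": [[0, 0, -0.5, 0, 0, 0, 4], [0, 0, -1.0, 0, 0, 0, 4], [0, 0, -2, 0, 0, 0, 4], [0, 0, -2.5, 0, 0, 0, 4], [0, 0, -2.5, 0, 0, 0, 4], [0, 0, -2.5, 0, 0, 0, 4], [0, 0, -2.5, 0, 0, 0, 4], [0, 0, -2.5, 0, 0, 0, 4], [0, 0, -2.5, 0, 0, 0, 4], [0, 0, -2, 0, 0, 0, 4], [0, 0, -1, 0, 0, 0, 4], [0, 0, 0, 0, 0, 0, 4]]}}

```text
clock: 6.08
eef_pos: [391.9, 315.8, 240.4]
eef_rot: [3.141, 0.001, -2.896]
wrist_force: [-0.1, 0.4, -1.5]
finger_gap: 45.8
```

```bash
python3 plan.py 587 -217.5 230 3.2516; python3 -c "
from h import *
t=camera('top');s=camera('side')
save(t,'t2');save(s,'s2')"
```

```text
clock 6.08 pos [391.9 315.8 240.4] rot [ 3.1413e+00  7.0000e-04 -2.8964e+00] F [-0.1  0.4 -1.5] gap 45.8
turn(tool)deg [0.02 0.04 7.74]
shift now-frame cm [ -5.98 -56.47   1.03]  after-turn cm [-13.54 -55.15   1.04]
```

View pics/s2.png

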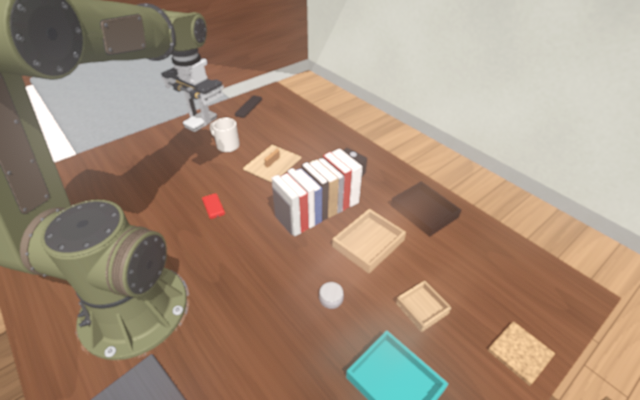

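Call:
{"op": "jog_arm", "data": {"increments": [[0, 0, 0, 0, 0, 7.74, 4], [-0.4, -1.62, 0, 0, 0, 0, 4], [-0.8, -3.24, 0, 0, 0, 0, 4], [-0.8, -3.24, 0, 0, 0, 0, 4], [-0.8, -3.24, 0, 0, 0, 0, 4], [-0.8, -3.24, 0, 0, 0, 0, 4], [-0.8, -3.24, 0, 0, 0, 0, 4], [-0.8, -3.24, 0, 0, 0, 0, 4], [-0.8, -3.24, 0, 0, 0, 0, 4], [-0.8, -3.24, 0, 0, 0, 0, 4], [-0.8, -3.24, 0, 0, 0, 0, 4], [-0.8, -3.24, 0, 0, 0, 0, 4], [-0.8, -3.24, 0, 0, 0, 0, 4], [-0.8, -3.24, 0, 0, 0, 0, 4], [-0.8, -3.24, 0, 0, 0, 0, 4], [-0.8, -3.24, 0, 0, 0, 0, 4], [-0.8, -3.24, 0, 0, 0, 0, 4], [-0.8, -3.24, 0, 0, 0, 0, 4], [-0.4, -1.62, 0, 0, 0, 0, 4], [0, 0, 0, 0, 0, 0, 4]]}}

```text
clock: 8.68
eef_pos: [587.1, -217.5, 239.4]
eef_rot: [3.141, -0.001, -3.031]
wrist_force: [0.2, 0.6, -1.6]
finger_gap: 45.8
```

```bash
python3 plan.py 587 -217.5 70 3.2516; python3 -c "
from h import *
t=camera('top');s=camera('side')
save(t,'t3');save(s,'s3')"
```

```text
clock 8.68 pos [ 587.1 -217.5  239.4] rot [ 3.1410e+00 -9.0000e-04 -3.0314e+00] F [ 0.2  0.6 -1.6] gap 45.8
turn(tool)deg [ 0.03 -0.05  0.01]
shift now-frame cm [-0.   -0.   16.94]  after-turn cm [1.000e-02 0.000e+00 1.694e+01]
```

View pics/s3.png

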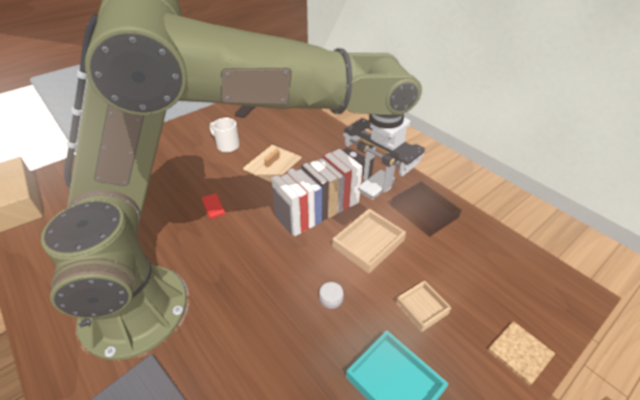

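Call:
{"op": "jog_arm", "data": {"increments": [[0, 0, 1, 0, 0, 0, 4], [0, 0, 2, 0, 0, 0, 4], [0, 0, 2, 0, 0, 0, 4], [0, 0, 2, 0, 0, 0, 4], [0, 0, 2, 0, 0, 0, 4], [0, 0, 2, 0, 0, 0, 4], [0, 0, 2, 0, 0, 0, 4], [0, 0, 2, 0, 0, 0, 4], [0, 0, 1.4, 0, 0, 0, 4], [0, 0, 0.5, 0, 0, 0, 4], [0, 0, 0, 0, 0, 0, 4]]}}

```text
clock: 10.15
eef_pos: [587.6, -216.8, 71.1]
eef_rot: [-3.142, 0.0, -3.031]
wrist_force: [0.4, -0.1, -0.1]
finger_gap: 45.9
```

```bash
python3 plan.py 587 -217.5 30.6 3.2516; python3 -c "
from ov import *
t=camera('top');s=camera('side')
it=[('box',(587,-217.5,.11)),('drive',(587,-217.5,.11,44.8))]
cv2.imwrite('pics/g3.png',np.hstack([overlay(t,it,(373,183),'',80,60,5),overlay(s,it,(369,230),'',80,60,5)]))"
```

```text
clock 10.15 pos [ 587.6 -216.8   71.1] rot [-3.1415e+00  1.0000e-04 -3.0315e+00] F [ 0.4 -0.1 -0.1] gap 45.9
turn(tool)deg [-0.01  0.01  0.01]
shift now-frame cm [ 0.07 -0.06  4.05]  after-turn cm [ 0.07 -0.06  4.05]
```

View pics/g3.png

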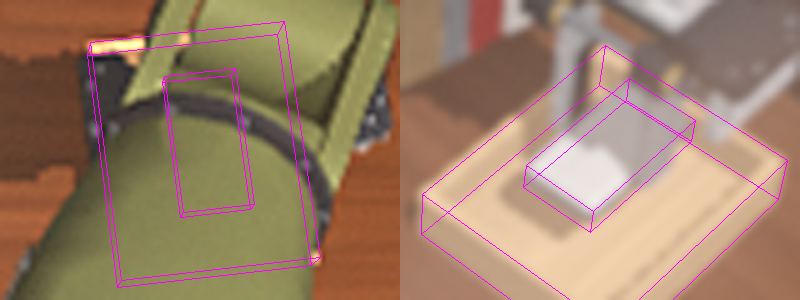

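Call:
{"op": "jog_arm", "data": {"increments": [[0.05, -0.05, 0.8, 0, 0, 0, 4], [0, 0, 0.8, 0, 0, 0, 4], [0, 0, 0.8, 0, 0, 0, 4], [0, 0, 0.6, 0, 0, 0, 4], [0, 0, 0.4, 0, 0, 0, 4], [0, 0, 0.2, 0, 0, 0, 4], [0, 0, 0.15, 0, 0, 0, 4], [0, 0, 0.1, 0, 0, 0, 4], [0, 0, 0.1, 0, 0, 0, 4], [0, 0, 0.05, 0, 0, 0, 4], [0, 0, 0, 0, 0, 0, 4], [0, 0, 0, 0, 0, 0, 4]]}}

```text
clock: 11.75
eef_pos: [587.1, -217.3, 31.3]
eef_rot: [-3.142, 0.0, -3.032]
wrist_force: [-2.1, 0.6, 3.8]
finger_gap: 45.4
```

```bash
python3 plan.py 587 -217.5 30.2 3.2516
```

```text
clock 11.75 pos [ 587.1 -217.3   31.3] rot [-3.1415e+00  1.0000e-04 -3.0315e+00] F [-2.1  0.6  3.8] gap 45.4
turn(tool)deg [-0.    0.01  0.  ]
shift now-frame cm [ 0.02 -0.01  0.11]  after-turn cm [ 0.02 -0.01  0.11]
```

The drive has touched down gently at about 4 N. I'm releasing it and lifting.

Call:
{"op": "jog_arm", "data": {"increments": [[0, 0, 0, 0, 0, 0, 4.7], [0, 0, 0, 0, 0, 0, 5.2], [0, 0, 0, 0, 0, 0, 5.8], [0, 0, 0, 0, 0, 0, 6.4], [0, 0, 0, 0, 0, 0, 6.4], [0, 0, -0.8, 0, 0, 0, 6.4], [0, 0, -1.5, 0, 0, 0, 6.4], [0, 0, -2, 0, 0, 0, 6.4], [0, 0, -2.5, 0, 0, 0, 6.4], [0, 0, -2.5, 0, 0, 0, 6.4], [0, 0, -3, 0, 0, 0, 6.4], [0, 0, -3, 0, 0, 0, 6.4], [0, 0, -3, 0, 0, 0, 6.4], [0, 0, -3, 0, 0, 0, 6.4], [0, 0, -1, 0, 0, 0, 6.4]]}}

```text
clock: 13.62
eef_pos: [587.4, -217.4, 257.1]
eef_rot: [-3.14, 0.003, -3.031]
wrist_force: [-0.0, -0.5, -0.3]
finger_gap: 64.2
```

```bash
python3 plan.py 581 245 240 3.4386; python3 -c "
from ov import *
t=camera('top');s=camera('side')
it=[('box',(587,-217.5,.11)),('drive',(587,-217.5,.11,5))]
cv2.imwrite('pics/g4.png',np.hstack([overlay(t,it,(373,183),'',80,60,5),overlay(s,it,(369,230),'',80,60,5)]))"
```

```text
clock 13.62 pos [ 587.4 -217.4  257.1] rot [-3.1396  0.0034 -3.0315] F [-0.  -0.5 -0.3] gap 64.2
turn(tool)deg [ -0.13   0.18 -10.71]
shift now-frame cm [-4.44 46.03  1.64]  after-turn cm [-12.92  44.4    1.71]
```

View pics/g4.png

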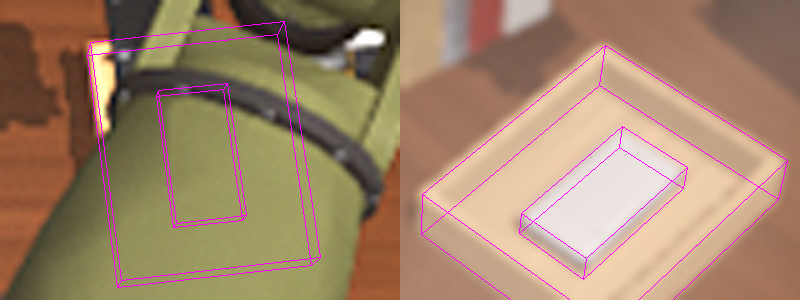

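The drive lies flat in the box, the box hasn't moved, and the gripper is clear. Next is the lid.

Call:
{"op": "jog_arm", "data": {"increments": [[0, 0, 0, 0, 0, -5.35, 6.4], [0, 0, 0, 0, 0, -5.36, 6], [-0.43, 1.48, 0, 0, 0, 0, 5], [-0.86, 2.96, 0, 0, 0, 0, 5], [-0.86, 2.96, 0, 0, 0, 0, 5], [-0.86, 2.96, 0, 0, 0, 0, 5], [-0.86, 2.96, 0, 0, 0, 0, 5], [-0.86, 2.96, 0, 0, 0, 0, 5], [-0.86, 2.96, 0, 0, 0, 0, 5], [-0.86, 2.96, 0, 0, 0, 0, 5], [-0.86, 2.96, 0, 0, 0, 0, 5], [-0.86, 2.96, 0, 0, 0, 0, 5], [-0.86, 2.96, 0, 0, 0, 0, 5], [-0.86, 2.96, 0, 0, 0, 0, 5], [-0.86, 2.96, 0, 0, 0, 0, 5], [-0.86, 2.96, 0, 0, 0, 0, 5], [-0.86, 2.96, 0, 0, 0, 0, 5], [-0.43, 1.48, 0, 0, 0, 0, 5], [0, 0, 0, 0, 0, 0, 5], [0, 0, 0, 0, 0, 0, 5]]}}

```text
clock: 16.23
eef_pos: [580.5, 244.2, 253.9]
eef_rot: [-3.141, -0.0, -2.846]
wrist_force: [-0.3, -1.2, -0.7]
finger_gap: 49.8
```

```bash
python3 plan.py 581 245 80 3.4386
```

```text
clock 16.23 pos [580.5 244.2 253.9] rot [-3.1414e+00 -3.0000e-04 -2.8457e+00] F [-0.3 -1.2 -0.7] gap 49.8
turn(tool)deg [-0.01 -0.02 -0.06]
shift now-frame cm [-0.07  0.07 17.39]  after-turn cm [-0.07  0.06 17.39]
```

Call:
{"op": "jog_arm", "data": {"increments": [[-0.05, 0.07, 1, 0, 0, 0, 5], [0, 0, 2, 0, 0, 0, 5], [0, 0, 2.5, 0, 0, 0, 5], [0, 0, 2.5, 0, 0, 0, 5], [0, 0, 2.5, 0, 0, 0, 5], [0, 0, 2.5, 0, 0, 0, 5], [0, 0, 2.5, 0, 0, 0, 5], [0, 0, 1.4, 0, 0, 0, 5], [0, 0, 0.5, 0, 0, 0, 5], [0, 0, 0, 0, 0, 0, 5]], "squeeze": 35}}

```text
clock: 17.48
eef_pos: [581.0, 245.7, 80.4]
eef_rot: [3.142, 0.0, -2.845]
wrist_force: [0.8, -0.3, 0.3]
finger_gap: 50.1
```

```bash
python3 plan.py 581 245 39 3.4386; python3 -c "
from ov import *
t=camera('top');s=camera('side')
it=[('box_lid',(581,245,.297))]
cv2.imwrite('pics/g5.png',np.hstack([overlay(t,it,(234,183),'',80,60,5),overlay(s,it,(272,155),'',80,60,5)]))"
```

```text
clock 17.48 pos [581.  245.7  80.4] rot [ 3.1416e+00  4.0000e-04 -2.8448e+00] F [ 0.8 -0.3  0.3] gap 50.1
turn(tool)deg [ 0.    0.03 -0.01]
shift now-frame cm [ 0.02 -0.07  4.14]  after-turn cm [ 0.02 -0.07  4.14]
```

View pics/g5.png

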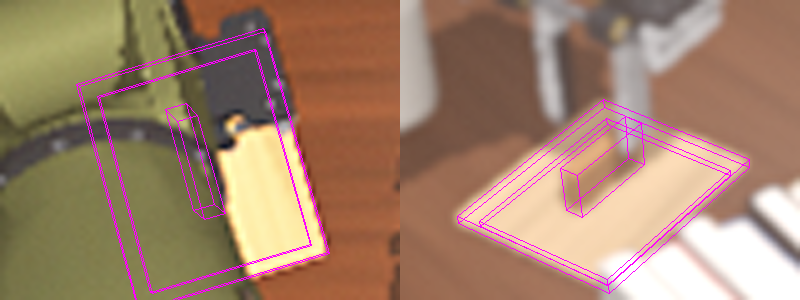

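Call:
{"op": "jog_arm", "data": {"increments": [[0, -0.05, 1.2, 0, 0, 0, 5], [0, 0, 1.2, 0, 0, 0, 5], [0, 0, 0.9, 0, 0, 0, 5], [0, 0, 0.5, 0, 0, 0, 5], [0, 0, 0.34, 0, 0, 0, 5], [0, 0, 0, 0, 0, 0, 5], [0, 0, 0, 0, 0, 0, 4], [0, 0, 0, 0, 0, 0, 3], [0, 0, 0, 0, 0, 0, 2.2], [0, 0, 0, 0, 0, 0, 1.8], [0, 0, 0, 0, 0, 0, 1.5], [0, 0, 0, 0, 0, 0, 0.5], [0, 0, 0, 0, 0, 0, 0.5], [0, 0, 0, 0, 0, 0, 0.5]], "squeeze": 35}}

```text
clock: 19.32
eef_pos: [580.9, 245.3, 38.7]
eef_rot: [3.142, -0.0, -2.845]
wrist_force: [-0.6, 1.0, 1.0]
finger_gap: 14.1
```

```bash
python3 plan.py 581 245 245 3.4386
cat > lidfit.py <<'E'
from ov import *
E
python3 - <<'E'
from fit import *
s=camera('side')
b=getmask(s,'box_lid',(581,245)); 
print(read_state()['moment'])
E
```

```text
clock 19.32 pos [580.9 245.3  38.7] rot [ 3.1416 -0.     -2.8446] F [-0.6  1.   1. ] gap 14.1
turn(tool)deg [ 0. -0. -0.]
shift now-frame cm [  0.    -0.03 -20.63]  after-turn cm [  0.    -0.03 -20.63]
[ 0.14049222  0.03482314 -0.06080083]
```

Call:
{"op": "jog_arm", "data": {"increments": [[0, 0, -0.3, 0, 0, 0, 0.5], [0, 0, -0.7, 0, 0, 0, 0.5], [0, 0, -1.2, 0, 0, 0, 0.5], [0, 0, -1.7, 0, 0, 0, 0.5], [0, 0, -2, 0, 0, 0, 0.5], [0, 0, -2, 0, 0, 0, 0.5], [0, 0, -2, 0, 0, 0, 0.5], [0, 0, -2, 0, 0, 0, 0.5], [0, 0, -2, 0, 0, 0, 0.5], [0, 0, -2, 0, 0, 0, 0.5], [0, 0, -2, 0, 0, 0, 0.5], [0, 0, -1.5, 0, 0, 0, 0.5], [0, 0, -1, 0, 0, 0, 0.5], [0, 0, -0.6, 0, 0, 0, 0.5], [0, 0, 0, 0, 0, 0, 0.5], [0, 0, 0, 0, 0, 0, 0.5]]}}

```text
clock: 21.42
eef_pos: [580.8, 245.3, 248.0]
eef_rot: [-3.142, -0.001, -2.845]
wrist_force: [-0.2, 0.2, -1.3]
finger_gap: 13.8
```

```bash
python3 plan.py 587 -217.5 245 3.2516
python3 - <<'E'
from ov import *
t=camera('top');s=camera('side')
st=read_state(); p=st['eef_pos']; print(st['moment'])
it=[('box_lid',(p[0],p[1],st['eef_rot'][2]+np.pi,p[2]-38.7))]
q=proj(s,[p])[0];q2=proj(t,[p])[0]
cv2.imwrite('pics/g6.png',np.hstack([overlay(t,it,q2,'',80,60,5),overlay(s,it,q,'',80,60,5)]))
E
```

```text
clock 21.43 pos [580.8 245.3 248. ] rot [-3.1416e+00 -1.0000e-03 -2.8446e+00] F [-0.2  0.2 -1.3] gap 13.8
turn(tool)deg [-1.000e-02 -6.000e-02  1.071e+01]
shift now-frame cm [ 12.95 -44.43   0.32]  after-turn cm [  4.46 -46.07   0.3 ]
[ 0.06397799  0.04669342 -0.0097506 ]
```

View pics/g6.png

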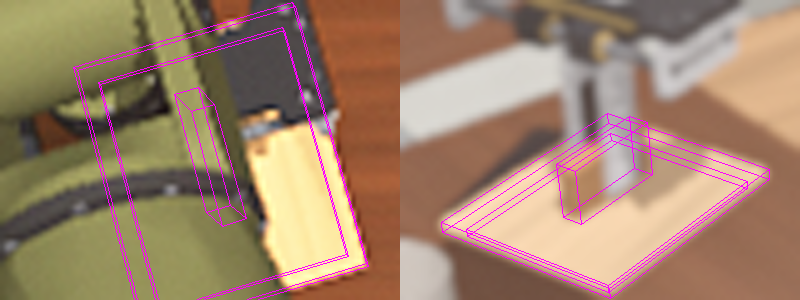

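The lid is held level as predicted, so I'm carrying it over the books at about 209 mm plug height.

Call:
{"op": "jog_arm", "data": {"increments": [[0, 0, 0, 0, 0, 5.35, 0.5], [0, 0, 0, 0, 0, 5.36, 0.5], [0.14, -1.44, 0, 0, 0, 0, 0.5], [0.28, -2.88, 0, 0, 0, 0, 0.5], [0.28, -2.88, 0, 0, 0, 0, 0.5], [0.28, -2.88, 0, 0, 0, 0, 0.5], [0.28, -2.88, 0, 0, 0, 0, 0.5], [0.28, -2.88, 0, 0, 0, 0, 0.5], [0.28, -2.88, 0, 0, 0, 0, 0.5], [0.28, -2.88, 0, 0, 0, 0, 0.5], [0.28, -2.88, 0, 0, 0, 0, 0.5], [0.28, -2.88, 0, 0, 0, 0, 0.5], [0.28, -2.88, 0, 0, 0, 0, 0.5], [0.28, -2.88, 0, 0, 0, 0, 0.5], [0.28, -2.88, 0, 0, 0, 0, 0.5], [0.28, -2.88, 0, 0, 0, 0, 0.5], [0.28, -2.88, 0, 0, 0, 0, 0.5], [0.28, -2.88, 0, 0, 0, 0, 0.5], [0.14, -1.44, 0, 0, 0, 0, 0.5], [0, 0, 0, 0, 0, 0, 0.5]]}}

```text
clock: 24.02
eef_pos: [586.7, -218.3, 248.4]
eef_rot: [3.141, -0.0, -3.032]
wrist_force: [-0.4, 0.9, -0.5]
finger_gap: 14.0
```

```bash
python3 plan.py 587 -217.5 110 3.2516
python3 - <<'E'
from ov import *
s=camera('side');save(s,'s7')
E
```

```text
clock 24.02 pos [ 586.7 -218.3  248.4] rot [ 3.1414e+00 -3.0000e-04 -3.0318e+00] F [-0.4  0.9 -0.5] gap 14.0
turn(tool)deg [ 0.01 -0.01 -0.01]
shift now-frame cm [-0.04  0.07 13.84]  after-turn cm [-0.04  0.08 13.84]
```

View pics/s7.png

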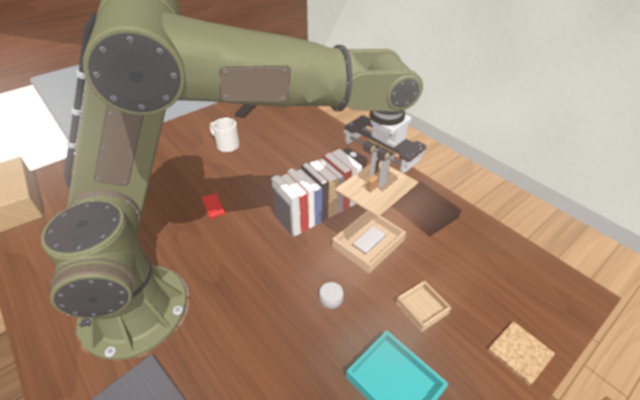

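Call:
{"op": "jog_arm", "data": {"increments": [[-0.04, 0.07, 0.7, 0, 0, 0, 0.5], [0, 0, 1.5, 0, 0, 0, 0.5], [0, 0, 2, 0, 0, 0, 0.5], [0, 0, 2, 0, 0, 0, 0.5], [0, 0, 2, 0, 0, 0, 0.5], [0, 0, 2, 0, 0, 0, 0.5], [0, 0, 2, 0, 0, 0, 0.5], [0, 0, 1.2, 0, 0, 0, 0.5], [0, 0, 0.5, 0, 0, 0, 0.5], [0, 0, 0, 0, 0, 0, 0.5], [0, 0, 0, 0, 0, 0, 0.5]]}}

```text
clock: 25.45
eef_pos: [587.6, -217.0, 110.3]
eef_rot: [-3.141, 0.001, -3.031]
wrist_force: [0.1, -0.6, -0.4]
finger_gap: 14.0
```

```bash
cat > chk.py <<'E'
from ov import *
import sys
t=camera('top');s=camera('side')
st=read_state(); p=np.array(st['eef_pos']); z=p[2]-38.7; print(p.round(1),np.array(st['eef_rot']).round(4),np.array(st['wrist_force']).round(1),st['finger_gap'],st['clock'])
it=[('box',(587,-217.5,.11)),('box_lid',(p[0],p[1],st['eef_rot'][2]+np.pi,z))]
q=proj(s,[p-[0,0,40]])[0];q2=proj(t,[p])[0]
cv2.imwrite('pics/%s.png'%sys.argv[1],np.hstack([overlay(t,it,q2,'',80,60,5),overlay(s,it,q,'',80,60,5)]))
E
python3 chk.py g8
```

```text
[ 587.6 -217.   110.3] [-3.1411e+00  9.0000e-04 -3.0315e+00] [-1.  -0.3 -0.9] 13.889383462007963 25.55
```

View pics/g8.png

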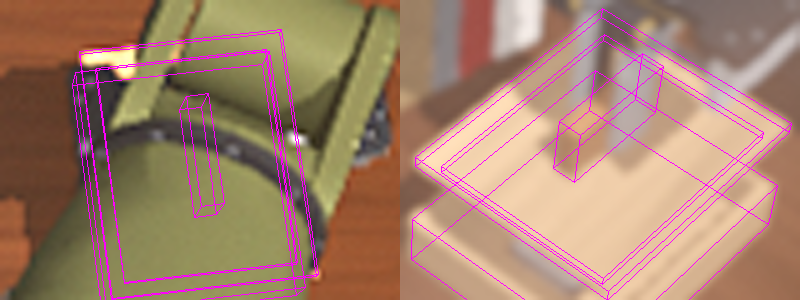

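```bash
cat > edge.py <<'E'
from fit import *
def efit(c,img,part,p0,show=None):
    g=cv2.GaussianBlur(img.astype(np.float32),(0,0),1.0)
    gm=np.sqrt(sum(cv2.Sobel(g[:,:,k],cv2.CV_32F,1,0)**2+cv2.Sobel(g[:,:,k],cv2.CV_32F,0,1)**2 for k in range(3)))
    gm=np.minimum(gm,np.percentile(gm,97))
    def cost(p):
        x,y,yaw=p;z=p0[3]
        R=np.array([[np.cos(yaw),-np.sin(yaw),0],[np.sin(yaw),np.cos(yaw),0],[0,0,1]])
        h=cv2.convexHull(proj(c,part@R.T+[x,y,z]).astype(np.float32)).reshape(-1,2)
        pts=np.vstack([a+(b-a)*np.linspace(0,1,80)[:,None] for a,b in zip(h,np.roll(h,-1,0))]).astype(np.float32)
        return -cv2.remap(gm,pts[:,:1].copy(),pts[:,1:].copy(),cv2.INTER_LINEAR).mean()
    best=None
    for dy in(-.03,0,.03):
        p=np.array(p0[:3])+[0,0,dy]
        r=minimize(cost,p,method='Nelder-Mead',options=dict(initial_simplex=np.array([p]+[p+d for d in np.diag([5,5,.04])]),xatol=.02,fatol=1e-3))
        if best is None or r.fun<best.fun:best=r
    return best.x.round(3),round(best.fun,1)
E
python3 - <<'E'
from edge import *
s=camera('side');t=camera('top')
old=cv2.imread('pics/s0.png')[:,:,::-1];oldt=cv2.imread('pics/t0.png')[:,:,::-1]
print('box side',efit(s,old,M['box'][0],(587,-217.5,.11,0)))
print('box top',efit(t,oldt,M['box'][0],(587,-217.5,.11,0)))
st=read_state();p=st['eef_pos'];q0=(p[0],p[1],.11,p[2]-38.7)
print('lid0 side',efit(s,old,M['box_lid'][0],(581,245,.297,0)))
print('lid0 top',efit(t,oldt,M['box_lid'][0],(581,245,.297,0)))
print('lid now side',efit(s,s['image'],M['box_lid'][0],q0),np.round(q0,1))
for n in('box','box_lid'):
    b=getmask(s,n,(590,-200)); m=b[1].astype(np.uint8)
    h=cv2.convexHull(np.argwhere(m)[:,::-1].astype(np.int32)); mm=np.zeros((400,640),np.uint8);cv2.fillConvexPoly(mm,h,1)
    print(n,b[0],b[2])
    if n=='box_lid':
        P=[M[n][0]+[0,0,q0[3]]]; M['tmp']=P
        print(fit([s],[mm.astype(np.float32)],'tmp',q0[:3]))
E
```

```text
box side (array([ 5.87061e+02, -2.15794e+02,  1.01000e-01]), np.float64(-182.7))
box top (array([ 5.86668e+02, -2.18608e+02,  1.04000e-01]), np.float64(-341.3))
lid0 side (array([5.8021e+02, 2.4549e+02, 3.2000e-01]), np.float64(-210.1))
lid0 top (array([5.80740e+02, 2.46363e+02, 3.10000e-01]), np.float64(-341.3))
lid now side (array([ 5.88689e+02, -2.18198e+02,  1.48000e-01]), np.float64(-154.5)) [ 5.875e+02 -2.169e+02  1.000e-01  7.130e+01]
box 13.810539541537304 0.9
box_lid 10.210399262903216 0.69
(array([ 5.86963769e+02, -2.16465169e+02,  1.18750050e-01]), np.float64(0.06555365025997162))
```

Call:
{"op": "jog_arm", "data": {"increments": [[0.05, -0.04, 0.5, 0, 0, 0.2, 0.5], [0, 0, 0.7, 0, 0, 0, 0.5], [0, 0, 0.7, 0, 0, 0, 0.5], [0, 0, 0.5, 0, 0, 0, 0.5], [0, 0, 0.25, 0, 0, 0, 0.5], [0, 0, 0.1, 0, 0, 0, 0.5], [0, 0, 0, 0, 0, 0, 0.5], [0, 0, 0, 0, 0, 0, 0.5], [0, 0, 0, 0, 0, 0, 0.5], [0, 0, 0, 0, 0, 0, 0.5]]}}

```text
clock: 27.0
eef_pos: [586.9, -217.3, 82.2]
eef_rot: [-3.142, 0.0, -3.035]
wrist_force: [-0.3, 0.5, -1.5]
finger_gap: 13.1
```

```bash
python3 chk.py g9
python3 - <<'E'
from edge import *
s=camera('side');save(s,'s9')
st=read_state();p=st['eef_pos'];q0=(p[0],p[1],.106,p[2]-38.7)
print('lid now side',efit(s,s['image'],M['box_lid'][0],q0),np.round(q0,1))
cv2.imwrite('pics/z9.png',cv2.resize(s['image'][190:290,310:430,::-1],None,fx=6,fy=6,interpolation=cv2.INTER_CUBIC))
E
```

```text
[ 586.9 -217.3   82.2] [-3.1415  0.     -3.035 ] [-0.2  0.1 -0.3] 13.925139379369757 27.1
lid now side (array([ 5.89514e+02, -2.13958e+02,  8.90000e-02]), np.float64(-143.8)) [ 5.869e+02 -2.173e+02  1.000e-01  4.350e+01]
```

View pics/g9.png

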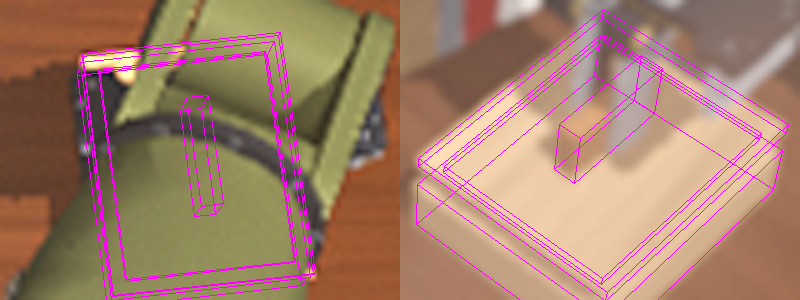

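View pics/z9.png

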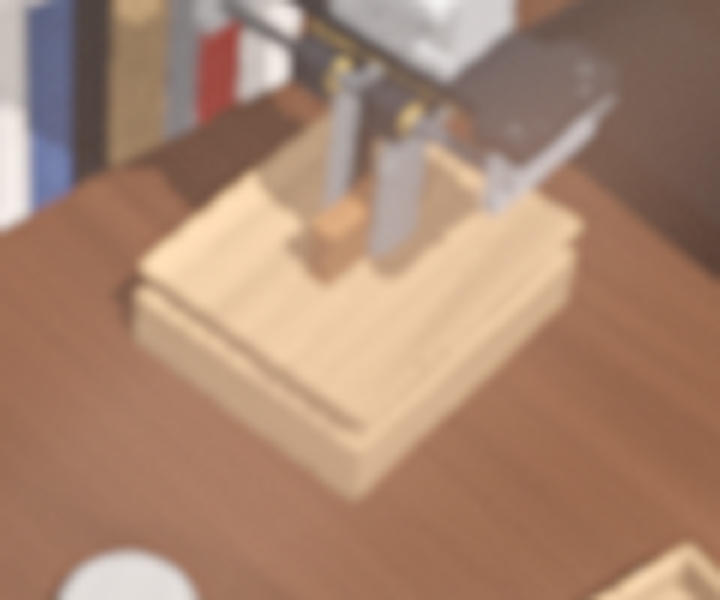

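Run:
```python
from h import *
s=read_state();print(s['clock'],np.abs(s['qd']).max());print(sign_off())
```

```text
27.15 0.0012444905473789618
the job is handed in; nothing more can be done
None
```

The drive is in the box, and the lid is now held motionless just above it. I handed the job in at 27.2 s of the 72 s allowed; `sign_off` gives no verdict.

- **Drive:** I laid it flat in the middle of the box floor, touching down at about 4 N, and let go. A side picture afterwards showed it flat in the box, with the box where it had been.
- **Lid:** I gripped it by its handle and carried it over the books with its underside about 209 mm up. It is now held level over the box, with the plug's underside about 9.5 mm above the rim.
- **Alignment:** From the measured gripper pose and my box fits, the lid is within about 2 mm and 0.5° of the box. By eye, the lid and box corners in the last side picture line up to under a pixel (roughly 2 mm).
- **Check that disagreed:** The last automatic edge fit of the lid put it about 4 mm off the gripper pose. I put this down to the box edges lying so close below the lid's, and went by the corner comparison.
- **Not fully checked:** The arm hid most of the box in the last top view, so the final alignment rests on the side camera and the gripper pose. I did not re-measure the books and bystanders, but the last side pictures showed nothing disturbed.

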